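# Mount the bench lamp arm in its spring-plunger clamp

## Robot

A 7-joint arm with a two-finger parallel gripper is mounted at the origin on a cart in front of the work surface, level with it; the furniture and walls round the work are solid. World frame = base frame: x ahead of the robot, y to its left, z up, the work surface at z = 0. Lengths are in mm, angles in degrees, forces in N, time in s.
With the tool pointing down it reaches from about 425 to 975 mm from the base axis. Payload 16.7 kg.
Tool frame: the origin (TCP) lies midway between the tips of the shut fingers; the grasp point (between the pads) lies 19 mm behind it; z points along the fingers, y is the direction in which the jaws open and shut (so a half turn about z gives the same grasp; the last joint's range is limited). The gripper opens to 85 mm and grips with 20 to 120 N. Pads are 22 mm wide; open, the fingers measure 114 mm over their backs; the gripper's body (76 mm by 85 mm) begins 54 mm behind the grasp point. The pads swing forward as they close: fully open they stand 13 mm farther back than shut.
Start: joints at [66.778, 24.414, 4.234, 92.017, -1.954, 63.644, -3.845], TCP at [170.758, -653.007, 231.302] pointing down, gripper open.
Joint ranges: [-163.25, 163.25], [-28.42, 122.38], [-70.27, 78.77], [12.13, 141.07], [-58.53, 238.53], [9.26, 117.41], [-156.51, 156.51]. Speed limits (degrees/s): [108.29, 108.29, 136.94, 136.94, 172.46, 172.46, 172.46].

## Interface

Orientations are given as [roll, pitch, yaw] about the fixed x, y, z axes, in that order (R = Rz(yaw) Ry(pitch) Rx(roll)).
In Python, from workcell import robot gives the robot as it stands.
- The arm moves only by the tool play_rows, never from a script. Its argument "moves" is a list of rows, each an object with "dp": the shift along the tool's x, y, z in m, a list of three; "rotation": the turn, a rotation vector about the tool's x, y, z in degrees, a list of three; "jaw": the closure, from -1 (fully open) to 1 (shut). In form: [{"dp": [x, y, z], "rotation": [ax, ay, az], "jaw": jaw}, ...]. A call has 1 to 20 rows; each row is the pose to reach, as a shift and turn from the pose commanded when the call began, along the tool's axes at that moment; what a row does not reach only later rows make up. A row lasts 1/10 s, in which the tool goes at most 50 mm and 8.59 degrees, less where a joint would pass 70% of its speed; a pose out of reach is approached as far as the arm can. A call with a gripper value outside its range is refused whole. The fingers move at their own pace and stop on an object; the grip force is fixed at half the most. Time passes only in rows, so rows that repeat a pose let the fingers close. It gives the time, the measured TCP pose, the force and the opening at its end, in the units of the state.
- robot.state(): the state, without advancing time (a new reading comes with each control period).
- robot.grab_frame(name): name is "scene" or "top"; returns the picture (384x512x3 uint8, blue, green, red); there is no depth.
- robot.calibration(name): a dict with "intrinsics" (3x3 intrinsics, pixels), "R" (3x3) and "t" (3): a world point X has camera coordinates R X + t. Camera axes: x right, y down, z forward; pixel columns grow to the right and rows downward; lengths in mm; the calibration is good to about 2 mm. A picture is of the moment at which its call begins. calibration takes no time and is no camera call.
- robot.finish_job(): hands the job in, once; it reports no verdict.
The state is a dict: "clock": time; "qpos": joint angles; "joint_vel": joint speeds; "joint_torque": joint torques, N m; "position": TCP position; "eef_rot": TCP orientation; "ft_force": force on the tool from outside, world axes, zero at the start; "torque": the same for the moment, N m; "opening": finger opening in mm.
Only numpy, scipy, OpenCV 4.12 (cv2) and the standard library are available. Lean on these libraries where they do the work, as an engineer would, in place of code of your own. Each camera call takes 0.05 s, during which the arm holds its last target.

## Task

Take the work lamp out of its grey rack and slide the grooved end of its arm, lamp face down, all the way into the sloping green clamp so that the spring plunger rides over the end and snaps into the groove. Then let go of the arm and press the red lock lever fully down. Leave the tools and parts lying around where they are.

Things in the scene. Friction and masses are not known exactly. Their poses are not given: they have to be found in the camera images.
- lamp_grip (a point): Work lamp (0.30 kg): straight aluminium arm, 14 x 14 mm square, with a lamp head. This point: centre of its black ribbed rubber grip sleeve (50 mm long, 18 x 18 mm), on the arm's axis. x runs along the arm toward its grooved plain end, y across, z up as it lies in the rack: level, axis 45 mm above the bench. Grasp across y.
- lamp_head (a point): Centre of the round white lamp head at the other end of the arm, on its axis, 112 mm behind the grip centre; 44 mm diameter, from 18 mm below to 9 mm above the axis; its pale amber face looks to -z. Same axes as lamp_grip.
- lamp_tip (a point): Tip of the arm's plain end, on its axis, 125 mm ahead of the grip centre; same axes. The end is turned round: a 14 mm cone (3 to 14 mm diameter), an 8 mm land of 14 mm, then a groove (8 mm diameter, sloping flanks) centred 28 mm from the tip, then 14 mm round bar again; the arm is square from 60 mm behind the tip.
- rack: Fixed grey rack, base 150 x 56 x 8 mm; origin under its centre, x along the arm toward its plain end. The arm rests loosely in two U saddles 12 mm thick, 34 mm wide, 49 mm tall, 50 mm ahead of and 55 mm behind the origin. Lift it straight up out of them.
- clamp_head: Sloping green holder. Origin: centre of the bore's closed end, on its axis, 45 mm above the bench. x: the way the arm slides in, 35 degrees down from level; y level across; z square to the bore, leaning up. Bore 16 x 16 mm, roofed from x = -48 mm to 0; from -48 to -70 mm a trough, open on top, its sides flaring to about 29 mm. 34 mm wide, 16 mm above and below the axis.
- clamp: The fixed clamp under the holder; origin under the holder, on the bench, x level, the way the arm slides in seen from above. Base plate 160 x 66 x 10 mm (x = -50 to 110 mm) with a pedestal; the lever stands at its +x end.
- bore_end (a point): Centre of the closed end of the bore (the origin of clamp_head); the lamp's tip lies here when the arm is home.
- trough_mouth (a point): Centre of the open mouth of the trough, on the bore axis, 70 mm before the closed end.
- plunger (a joint): Side spring plunger, 28 mm before the bore's closed end, on the head's -y side; black knob outside, reaching 44 mm from the axis. 0 = nose fully out, 5 mm into the bore; about 0.003 while the arm's end pushes it back (spring 2 to 4 N; some 3 to 10 N of push along the arm), near 0 again when it has dropped into the groove. Need not be touched by hand.
- lock_lever (a joint): Lock lever at the low end of the clamp: 0 = raised 45 degrees (starts at 0 to 0.15), 0.785 rad = pressed fully down, level. Friction holds it where it is left; it takes about 3 N at the pad.
- lever_pad (a point): Centre of the red round pad (a cross roller 18 mm thick, 26 mm wide) at the lever's end, 56 mm from the pivot. It moves down and away from the clamp as the lever is pressed.
- lever_pivot (a point): Fixed pivot of the lever, 42 mm above the bench; its x axis is level and is the way the lever points when fully down (the head's x axis seen from above), its y axis is the hinge axis. When down, the pad's top is 51 mm above the bench and its centre 56 mm from the pivot.
- screwdriver_mid (a point): Bystander: screwdriver with grey and red handle, 29 x 191 x 29 mm, its middle, lying on the bench.
- mould_block_mid (a point): Bystander: white-grey metal mould block, 45 x 100 x 30 mm; the middle.
- mould_lid_mid (a point): Bystander: mould plate with four upright pins, 50 x 75 x 34 mm; the middle.
- knob_violet_mid (a point): Bystander: round violet marbled knob, 44 mm diameter, 24 mm high; the middle.

How it is judged (in metres and radians):
On the way, in this order (a step that is already met when the one before it is completed fails the run):
1. the arm's end is in the bore and pushes the spring plunger back (value of joint plunger above 0.0015 m and x of lamp_tip in the frame of clamp_head above -0.03 m and distance between lamp_tip and bore_end below 0.035 m).
2. the arm is home, lamp face down, and the plunger has snapped into the groove (distance between lamp_tip and bore_end below 0.005 m and angle between the x axis of lamp_tip and the x axis of clamp_head, either way round below 0.08 rad and angle between lamp_grip's own z axis and vertical below 0.8 rad and value of joint plunger below 0.001 m), for 0.1 s.
3. with the arm let go, the lock lever is pressed down (all of step 2 and value of joint lock_lever above 0.65 rad and contact force between the fingers and lamp below 0.2 N), for 0.1 s.
At the end, for the whole second after the job is handed in: The lamp's tip is within 5 mm of the bore's closed end, the arm within 0.08 rad of the bore axis with the lamp face downward (its z axis within 0.8 rad of vertical), the plunger back in the groove (under 1 mm), the lock lever pressed beyond 0.65 rad, and the lamp at rest (all of step 2 and value of joint lock_lever above 0.65 rad and linear speed of lamp below 0.02 m/s); the robot touches nothing.
It fails at once if a bystander is pushed more than 30 mm (distance of any of screwdriver_mid, mould_block_mid, mould_lid_mid, knob_violet_mid from where it was at the start of the episode above 0.03 m).
It also fails if it takes over 56 s, if anything falls off the work surface, if the arm or the gripper's body presses on something with over 40 N, if the wrist force passes 120 N, or if a joint passes its speed limit or range.

## Working session

There is one attempt and no reset: what is moved stays moved. The work goes in short steps, Python scripts to look and compute and a tool call to move; the robot and the scene stay as the last step left them, time stands still between calls to the robot, and variables do not carry over. Pictures are saved under pics/ and viewed, and the job is handed in when it is done.

Besides the shell and the picture viewer there is one more tool, called after "Request:" by a JSON object that holds its "op" and its "data". play_rows: Moves the arm, as the interface text tells. Its arguments: {"type":"object","properties":{"moves":{"type":"array"}},"required":["moves"]}

```bash
mkdir -p pics; ls; python3 - <<'E'
from workcell import robot
import cv2,numpy as np
np.set_printoptions(suppress=True,precision=3)
for n in ("scene","top"):
    im=robot.grab_frame(n); cv2.imwrite(f"pics/{n}0.png",im)
    cv2.imwrite(f"pics/{n}0b.png",cv2.resize(im,(800,600),interpolation=cv2.INTER_CUBIC))
    c=robot.calibration(n); print(n,c["intrinsics"],c["R"],c["t"])
print(robot.state())
E
```

```text
pics
scene [[347.46   0.   248.46]
 [  0.   347.46 187.23]
 [  0.     0.     1.  ]] [[-0.75  -0.661  0.005]
 [-0.491  0.553 -0.673]
 [ 0.442 -0.507 -0.74 ]] [318.256 395.796 618.907]
top [[488.366   0.    260.454]
 [  0.    488.366 180.745]
 [  0.      0.      1.   ]] [[ 0.006 -1.    -0.022]
 [-0.997 -0.005 -0.074]
 [ 0.073  0.022 -0.997]] [-116.927  551.726 1356.81 ]
{'clock': 0.1, 'qpos': array([66.777, 24.447,  4.232, 92.048, -1.955, 63.643, -3.845]), 'joint_vel': array([ 0.105, -0.108,  0.071, -0.119, -0.088, -0.008, -0.142]), 'joint_torque': array([  0.01 , -95.153,   3.773, -46.44 ,   0.02 ,   0.007,  -0.   ]), 'position': array([ 170.681, -652.691,  230.673]), 'eef_rot': array([-179.935,    0.004,   14.654]), 'ft_force': array([-0.159, -0.483, -0.633]), 'torque': array([-0.025,  0.005, -0.025]), 'opening': 85.44870602135586}
```

View pics/scene0b.png

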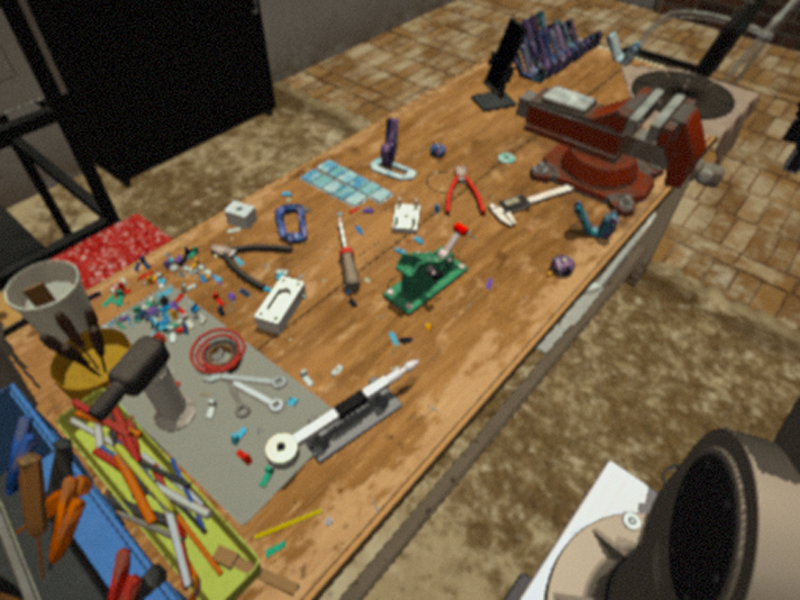

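View pics/top0b.png

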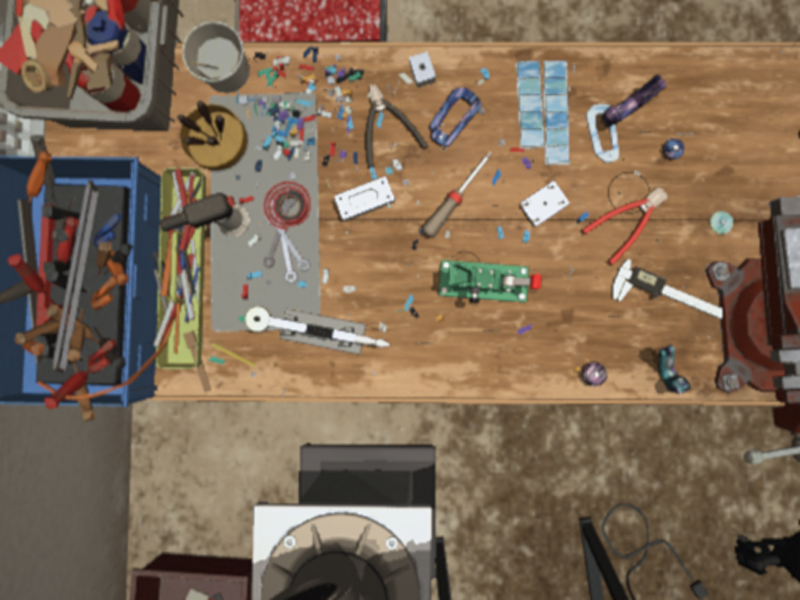

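```bash
python3 - <<'E'
import cv2
def crop(n,x0,y0,w,h,s,out):
    im=cv2.imread(f"pics/{n}0.png")[y0:y0+h,x0:x0+w]
    im=cv2.resize(im,None,fx=s,fy=s,interpolation=cv2.INTER_CUBIC)
    for k in range(0,w,10):
        cv2.line(im,(k*s,0),(k*s,6 if k%50 else 14),(0,255,255),1)
        if k%20==0: cv2.putText(im,str(x0+k),(k*s,22),0,.35,(0,255,255),1)
    for k in range(0,h,10):
        cv2.line(im,(0,k*s),(6,k*s),(0,255,255),1); cv2.putText(im,str(y0+k),(8,k*s+4),0,.35,(0,255,255),1)
    cv2.imwrite(f"pics/{out}.png",im)
crop("top",150,185,100,50,8,"top_lamp")
crop("top",270,155,90,50,8,"top_clamp")
crop("scene",160,220,120,85,6,"sc_lamp")
crop("scene",240,135,70,70,8,"sc_clamp")
E
```

```text
(no output)
```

View pics/top_lamp.png

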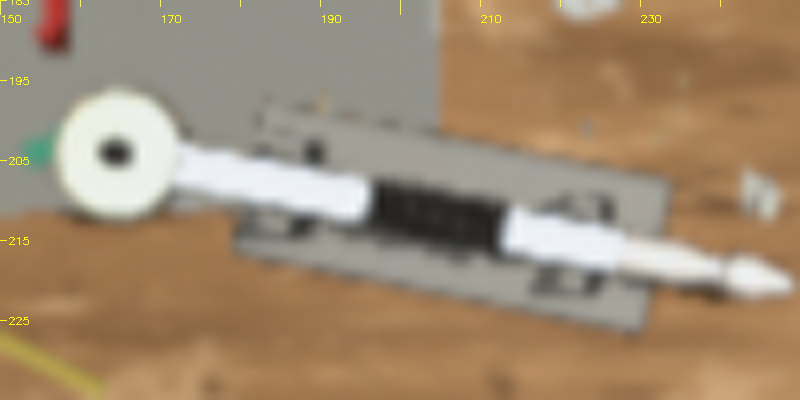

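View pics/top_clamp.png

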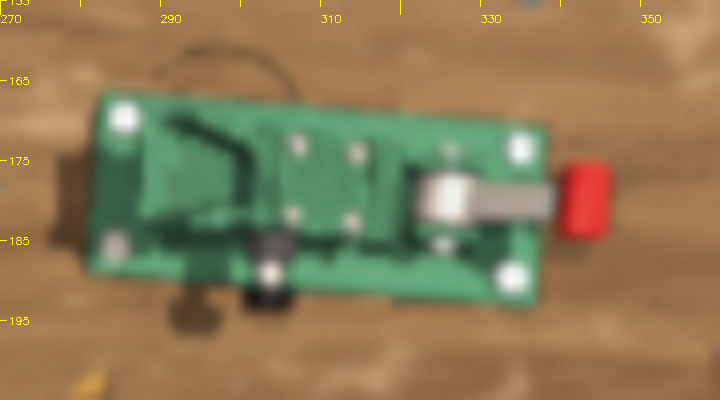

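View pics/sc_lamp.png

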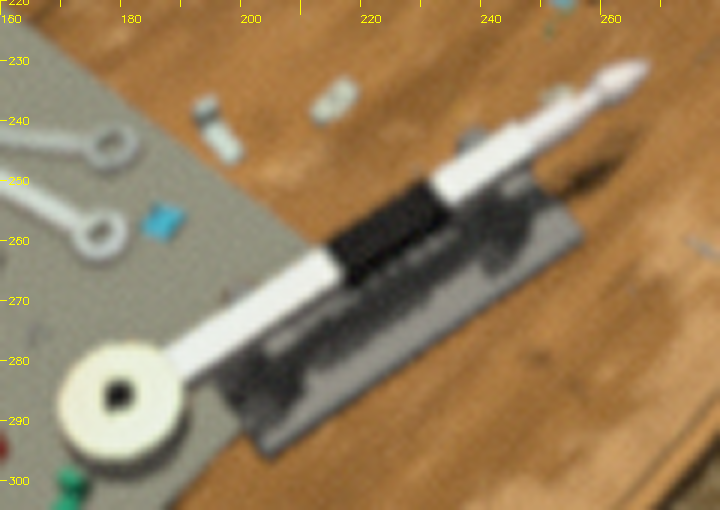

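View pics/sc_clamp.png

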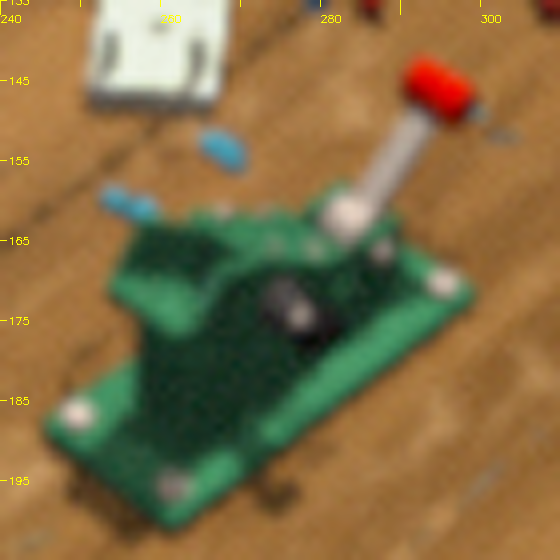

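```bash
cat > h.py <<'E'
import numpy as np
from scipy.optimize import least_squares
from workcell import robot
np.set_printoptions(suppress=True,precision=2)
C={n:robot.calibration(n) for n in("scene","top")}
def proj(n,X):
    c=C[n]; q=np.asarray(X)@np.array(c["R"]).T+np.array(c["t"]); q=q@np.array(c["intrinsics"]).T
    return q[...,:2]/q[...,2:]
def Rz(a): return np.array([[np.cos(a),-np.sin(a),0],[np.sin(a),np.cos(a),0],[0,0,1]])
def cpx(X,Y,x0,y0,s): return [x0+(X+.5)/s-.5,y0+(Y+.5)/s-.5]
def fit(obs,p0):
    # obs: (cam, local xyz, pixel)
    f=lambda p: np.concatenate([proj(n,Rz(p[2])@np.array(l,float)+[p[0],p[1],0])-u for n,l,u in obs])
    r=least_squares(f,p0,x_scale=[10,10,.1]); return r.x,f(r.x).reshape(-1,2)
E
cat > m.py <<'E'
from h import *
T=lambda X,Y:cpx(X,Y,150,185,8); S=lambda X,Y:cpx(X,Y,160,220,6)
lamp=[("top",(-112,0,54),T(119,152.5)),("top",(-112,0,54),T(115,152)),("top",(-25,0,54),T(368,200)),("top",(25,0,54),T(503,228)),("top",(125,0,45),T(794,284)),
("scene",(-112,0,54),S(118,395)),("scene",(125,0,45),S(648,64))]
for o in (lamp,[x for x in lamp if x[0]=="top"],[x for x in lamp if x[0]=="scene"]):
    p,r=fit(o,[400,100,-1.7]); print("lamp",p,np.degrees(p[2])); print(r.T)
T=lambda X,Y:cpx(X,Y,270,155,8); S=lambda X,Y:cpx(X,Y,240,135,8)
cl=[("top",(-50,33,10),T(103,93)),("top",(110,33,10),T(547,125)),("top",(110,-33,10),T(535,305)),("top",(-50,-33,10),T(88,270)),
("scene",(-50,33,10),S(45,430)),("scene",(-50,-33,10),S(175,518)),("scene",(110,-33,10),S(475,293))]
for o in (cl,[x for x in cl if x[0]=="top"],[x for x in cl if x[0]=="scene"]):
    p,r=fit(o,[500,-200,-1.6]); print("clamp",p,np.degrees(p[2])); print(r.T)
E
python3 m.py
```

```text
lamp [464.39  38.75  -1.76] -100.839289389607
[[ 0.01  0.51 -0.21  0.74  0.3  -0.47 -0.87]
 [ 0.03  0.09  0.24  0.28  0.38  0.09  0.21]]
lamp [465.    39.48  -1.76] -100.64933404513988
[[-0.28  0.22 -0.48  0.48  0.06]
 [-0.07 -0.    0.04  0.03  0.  ]]
lamp [463.5   37.61  -1.76] -100.96546098342985
[[ 0.18 -0.2 ]
 [-0.12  0.2 ]]
clamp [ 558.76 -222.45   -1.63] -93.67239680471606
[[-0.44  0.49  0.62 -0.13 -1.25 -0.27  0.29]
 [-0.05 -0.23  0.51  0.98 -1.01  0.93 -0.6 ]]
clamp [ 559.85 -222.08   -1.64] -94.10599596524678
[[-0.48  0.43  0.38 -0.34]
 [-0.56 -0.32  0.41  0.45]]
clamp [ 557.52 -222.72   -1.63] -93.2391750182162
[[-0.82  0.31  0.52]
 [-0.72  1.14 -0.64]]
```

```bash
cat > ov.py <<'E'
from h import *
import cv2
p=np.array([558.8,-222.45,np.radians(-93.67)])
a=np.radians(35)
ex=np.array([np.cos(a),0,-np.sin(a)]);ez=np.array([np.sin(a),0,np.cos(a)]);ey=np.array([0,1,0])
W=lambda l: Rz(p[2])@np.array(l,float)+[p[0],p[1],0]
H=lambda s,y,z,x0=0: W(np.array([x0,0,45])+s*ex+y*ey+z*ez)
segs=[]
for y in(-17,17):
    segs+=[(H(-48,y,16),H(0,y,16)),(H(-70,y,-16),H(0,y,-16)),(H(-48,y,16),H(-48,y,-16)),(H(-70,y,-16),H(-70,y,16)),(H(-70,y,16),H(-48,y,16))]
for s,z in((-48,16),(0,16),(-70,-16)): segs.append((H(s,-17,z),H(s,17,z)))
segs.append((H(-28,-17,0),H(-28,-44,0)))
q=[(-50,-33),(110,-33),(110,33),(-50,33),(-50,-33)]
for i in range(4): segs.append((W((*q[i],10)),W((*q[i+1],10))))
for n,x0,y0,w,h,s in(("top",270,155,90,50,8),("scene",240,135,70,70,8)):
    im=cv2.resize(cv2.imread(f"pics/{n}0.png")[y0:y0+h,x0:x0+w],None,fx=s,fy=s,interpolation=cv2.INTER_CUBIC)
    for A,B in segs:
        f=lambda X:tuple(int(v) for v in (proj(n,X)-[x0,y0]+.5)*s)
        cv2.line(im,f(A),f(B),(255,0,255),1)
    cv2.imwrite(f"pics/ov_{n}.png",im)
E
python3 ov.py
```

```text
(no output)
```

View pics/ov_top.png

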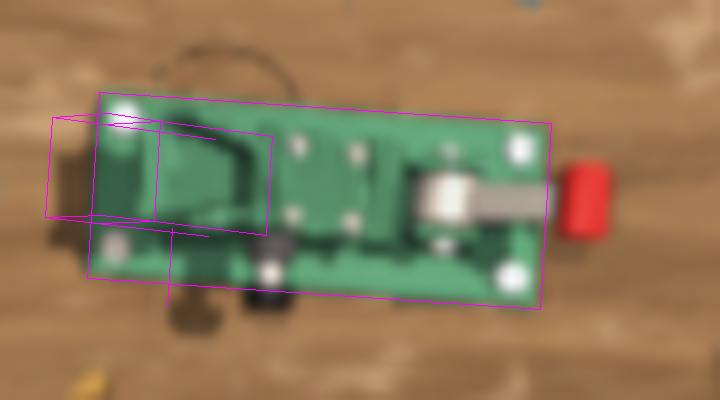

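View pics/ov_scene.png

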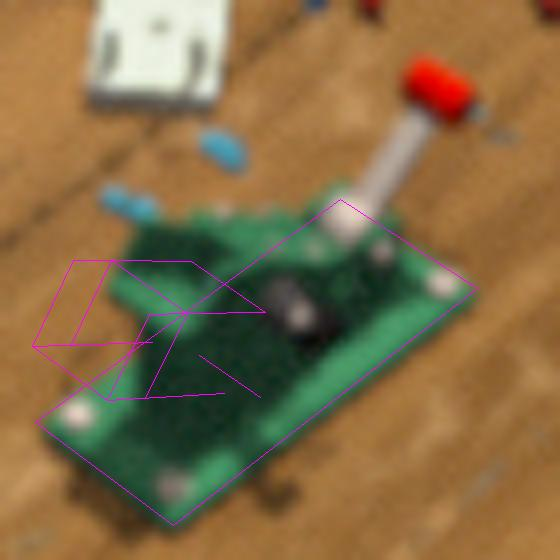

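```bash
sed -i 's/x0=0: W/x0=33: W/' ov.py; python3 ov.py
```

```text
(no output)
```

View pics/ov_top.png

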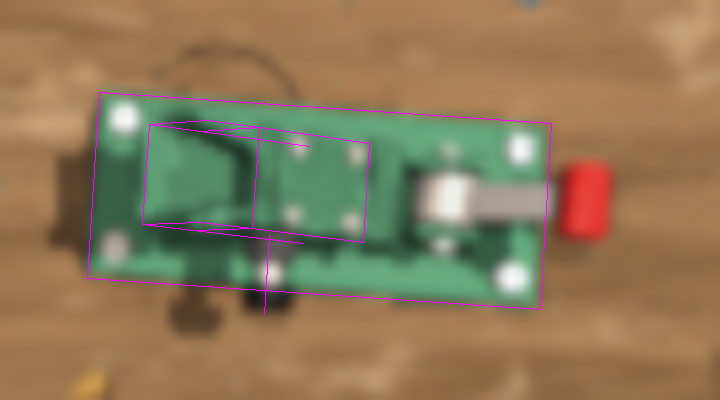

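View pics/ov_scene.png

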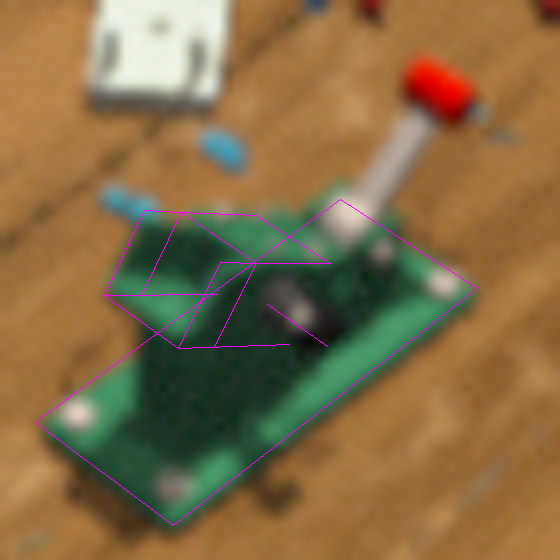

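```bash
cat > go.py <<'E'
from scipy.spatial.transform import Rotation as Ro
import numpy as np
from workcell import robot
def cur():
    s=robot.state(); return s["position"],Ro.from_euler("xyz",s["eef_rot"],degrees=True),s
def rel(P,rpy):
    p,R,s=cur(); T=rpy if isinstance(rpy,Ro) else Ro.from_euler("xyz",rpy,degrees=True)
    dp=R.inv().apply(np.array(P)-p)/1000; rv=(R.inv()*T).as_rotvec(degrees=True)
    print("dp",np.round(dp,4).tolist(),"rot",np.round(rv,2).tolist())
E
python3 - <<'E'
from go import *
rel([430,-330,330],[180,0,47]); rel([464.4,38.75,150],[180,0,79.2]); print(cur()[2]["clock"])
E
```

```text
dp [0.3325, -0.2467, -0.0991] rot [-0.06, -0.01, -32.35]
dp [0.4591, -0.5945, 0.0813] rot [-0.06, -0.03, -64.55]
0.1
```

Request:
{"op": "play_rows", "data": {"moves": [{"dp": [0.05, -0.037, -0.09], "rotation": [0, 0, 0], "jaw": -1}, {"dp": [0.05, -0.037, -0.09], "rotation": [0, 0, 0], "jaw": -1}, {"dp": [0.332, -0.247, -0.099], "rotation": [0, 0, -32], "jaw": -1}, {"dp": [0.332, -0.247, -0.099], "rotation": [0, 0, -32], "jaw": -1}, {"dp": [0.332, -0.247, -0.099], "rotation": [0, 0, -32], "jaw": -1}, {"dp": [0.332, -0.247, -0.099], "rotation": [0, 0, -32], "jaw": -1}, {"dp": [0.332, -0.247, -0.099], "rotation": [0, 0, -32], "jaw": -1}, {"dp": [0.332, -0.247, -0.099], "rotation": [0, 0, -32], "jaw": -1}, {"dp": [0.332, -0.247, -0.099], "rotation": [0, 0, -32], "jaw": -1}, {"dp": [0.459, -0.5945, 0.08], "rotation": [0, 0, -64.5], "jaw": -1}, {"dp": [0.459, -0.5945, 0.08], "rotation": [0, 0, -64.5], "jaw": -1}, {"dp": [0.459, -0.5945, 0.08], "rotation": [0, 0, -64.5], "jaw": -1}, {"dp": [0.459, -0.5945, 0.08], "rotation": [0, 0, -64.5], "jaw": -1}, {"dp": [0.459, -0.5945, 0.08], "rotation": [0, 0, -64.5], "jaw": -1}, {"dp": [0.459, -0.5945, 0.08], "rotation": [0, 0, -64.5], "jaw": -1}, {"dp": [0.459, -0.5945, 0.08], "rotation": [0, 0, -64.5], "jaw": -1}, {"dp": [0.459, -0.5945, 0.08], "rotation": [0, 0, -64.5], "jaw": -1}, {"dp": [0.459, -0.5945, 0.08], "rotation": [0, 0, -64.5], "jaw": -1}, {"dp": [0.459, -0.5945, 0.08], "rotation": [0, 0, -64.5], "jaw": -1}, {"dp": [0.459, -0.5945, 0.08], "rotation": [0, 0, -64.5], "jaw": -1}]}}

```text
clock: 2.1
position: [464.3, 38.0, 151.2]
eef_rot: [-180.0, 0.0, 79.2]
ft_force: [0.0, 0.3, -0.7]
opening: 85.1
```

```bash
python3 - <<'E'
from go import *
import cv2
s=cur()[2]; print(s["clock"],s["position"],s["eef_rot"],s["qpos"],s["ft_force"])
rel([464.4,38.75,26],[180,0,79.2])
im=robot.grab_frame("scene"); cv2.imwrite("pics/s1.png",cv2.resize(im,(800,600)))
E
```

```text
2.1 [464.28229085  37.96518807 151.23643765] [-1.79962890e+02  1.24334324e-02  7.91844795e+01] [ 16.64664089  13.15549551 -32.62577084 121.02274908   9.45679545
  48.26987715 -32.43806077] [ 0.01814548  0.29807402 -0.72951154]
dp [0.0008, 0.0, 0.1252] rot [-0.04, 0.01, -0.02]
```

View pics/s1.png

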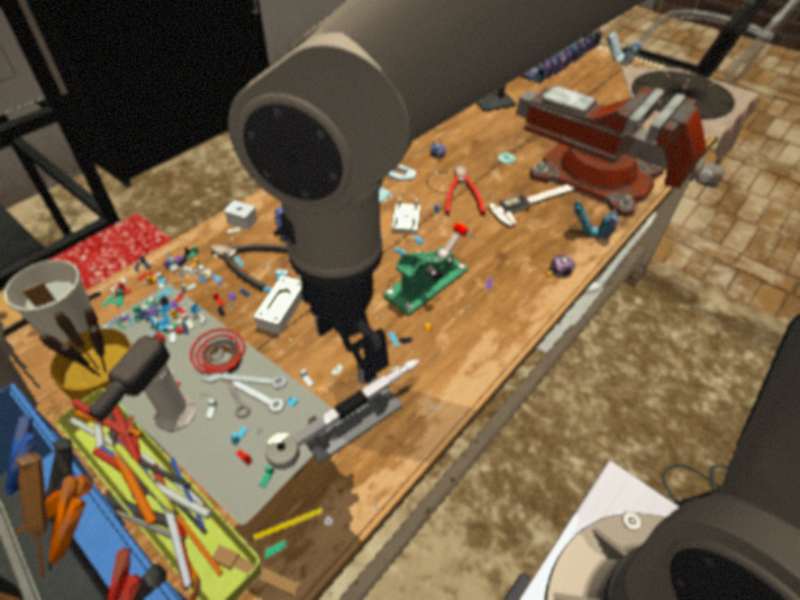

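Request:
{"op": "play_rows", "data": {"moves": [{"dp": [0.001, 0, 0.04], "rotation": [0, 0, 0], "jaw": -1}, {"dp": [0.001, 0, 0.08], "rotation": [0, 0, 0], "jaw": -1}, {"dp": [0.001, 0, 0.11], "rotation": [0, 0, 0], "jaw": -1}, {"dp": [0.001, 0, 0.125], "rotation": [0, 0, 0], "jaw": -1}, {"dp": [0.001, 0, 0.125], "rotation": [0, 0, 0], "jaw": -1}, {"dp": [0.001, 0, 0.125], "rotation": [0, 0, 0], "jaw": 1}, {"dp": [0.001, 0, 0.125], "rotation": [0, 0, 0], "jaw": 1}, {"dp": [0.001, 0, 0.125], "rotation": [0, 0, 0], "jaw": 1}, {"dp": [0.001, 0, 0.125], "rotation": [0, 0, 0], "jaw": 1}, {"dp": [0.001, 0, 0.125], "rotation": [0, 0, 0], "jaw": 1}, {"dp": [0.001, 0, 0.125], "rotation": [0, 0, 0], "jaw": 1}, {"dp": [0.001, 0, 0.125], "rotation": [0, 0, 0], "jaw": 1}, {"dp": [0.001, 0, 0.125], "rotation": [0, 0, 0], "jaw": 1}, {"dp": [0.001, 0, 0.125], "rotation": [0, 0, 0], "jaw": 1}]}}

```text
clock: 3.55
position: [465.0, 39.1, 27.0]
eef_rot: [179.9, 0.0, 79.2]
ft_force: [-2.9, -1.7, 13.0]
opening: 16.8
```

```bash
python3 - <<'E'
from go import *
import cv2
s=cur()[2]; print(s["clock"],s["position"],s["eef_rot"],s["ft_force"],s["torque"],s["opening"])
im=robot.grab_frame("scene"); cv2.imwrite("pics/s2.png",cv2.resize(im[200:310,150:290],None,fx=5.5,fy=5.5,interpolation=cv2.INTER_CUBIC))
E
```

```text
3.55 [464.96806861  39.12647075  27.0180315 ] [1.79947464e+02 1.53732288e-02 7.91562387e+01] [-2.91539539 -1.74545743 13.02107836] [-0.27262782  0.62109282  0.08625931] 16.784241594199823
```

View pics/s2.png

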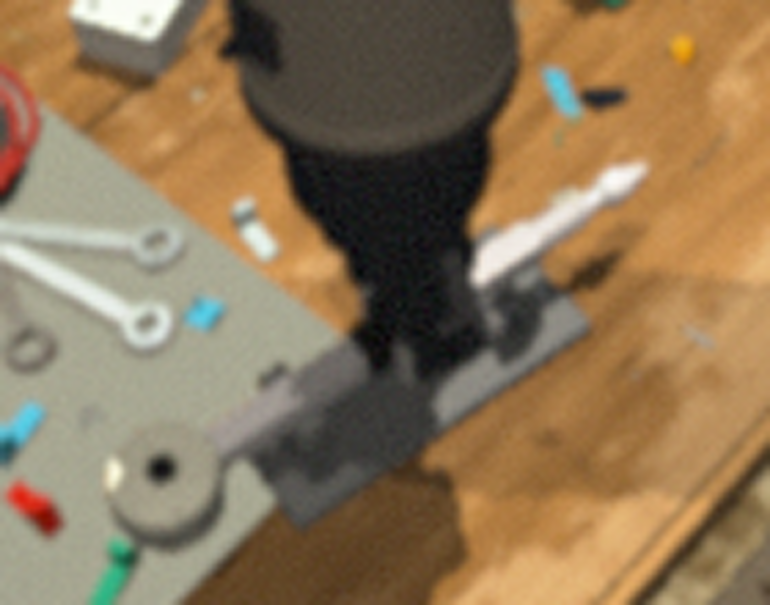

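Request:
{"op": "play_rows", "data": {"moves": [{"dp": [0, 0, -0.01], "rotation": [0, 0, 0], "jaw": 1}, {"dp": [0, 0, -0.03], "rotation": [0, 0, 0], "jaw": 1}, {"dp": [0, 0, -0.06], "rotation": [0, 0, 0], "jaw": 1}, {"dp": [0, 0, -0.1], "rotation": [0, 0, 0], "jaw": 1}, {"dp": [0, 0, -0.14], "rotation": [0, 0, 0], "jaw": 1}, {"dp": [0, 0, -0.17], "rotation": [0, 0, 0], "jaw": 1}, {"dp": [0, 0, -0.18], "rotation": [0, 0, 0], "jaw": 1}, {"dp": [0, 0, -0.18], "rotation": [0, 0, 0], "jaw": 1}, {"dp": [0, 0, -0.18], "rotation": [0, 0, 0], "jaw": 1}]}}

```text
clock: 4.5
position: [464.0, 39.0, 205.4]
eef_rot: [-179.9, 0.0, 79.2]
ft_force: [0.1, -0.6, -3.4]
opening: 17.0
```

```bash
python3 - <<'E'
from go import *
import cv2
s=cur()[2]; print(s["clock"],s["position"],s["eef_rot"],s["ft_force"],s["torque"],s["opening"])
for n in("scene","top"):
    im=robot.grab_frame(n); cv2.imwrite(f"pics/{n}3.png",im)
im=cv2.imread("pics/scene3.png"); cv2.imwrite("pics/s3.png",cv2.resize(im[150:290,110:290],None,fx=4,fy=4,interpolation=cv2.INTER_CUBIC))
# preinsert target
from h import Rz
p=np.array([559,-222.3,0]); yaw=np.radians(-93.8); a=np.radians(35)
R=Rz(yaw); ex=R@[np.cos(a),0,-np.sin(a)]; ez=R@[np.sin(a),0,np.cos(a)]
be=p+R@[33.5,0,45]; print("bore_end",be,"ex",ex,"ez",ez)
tip=be-100*ex; grip=tip-125*ex; tcp=grip-19*ez
T=Ro.from_matrix(np.column_stack([-ex,np.cross(ez,ex),-ez]))
print("tcp",tcp,T.as_euler("xyz",degrees=True)); rel(tcp,T)
E
```

```text
4.5 [463.96193918  39.03585306 205.36897842] [-1.79932891e+02  2.23852625e-02  7.91511895e+01] [ 0.09537513 -0.63181499 -3.37365527] [-0.05674519  0.09309073 -0.03203031] 17.027952664474878
bore_end [ 556.78 -255.73   45.  ] ex [-0.05 -0.82 -0.57] ez [-0.04 -0.57  0.82]
tcp [569.72 -60.95 158.49] [180.  -35.   86.2]
dp [-0.0784, 0.123, 0.0461] rot [2.01, 34.97, -6.86]
```

View pics/s3.png

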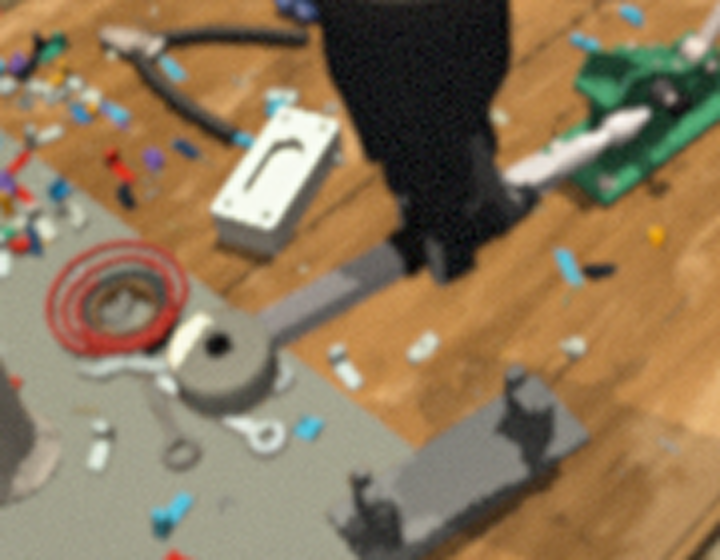

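Request:
{"op": "play_rows", "data": {"moves": [{"dp": [-0.016, 0.025, 0.0], "rotation": [0.4, 7, -1.4], "jaw": 1}, {"dp": [-0.032, 0.05, 0.0], "rotation": [0.8, 14, -2.8], "jaw": 1}, {"dp": [-0.048, 0.075, 0.01], "rotation": [1.2, 21, -4.2], "jaw": 1}, {"dp": [-0.064, 0.1, 0.025], "rotation": [1.6, 28, -5.5], "jaw": 1}, {"dp": [-0.0785, 0.123, 0.046], "rotation": [2, 35, -6.9], "jaw": 1}, {"dp": [-0.0785, 0.123, 0.046], "rotation": [2, 35, -6.9], "jaw": 1}, {"dp": [-0.0785, 0.123, 0.046], "rotation": [2, 35, -6.9], "jaw": 1}, {"dp": [-0.0785, 0.123, 0.046], "rotation": [2, 35, -6.9], "jaw": 1}, {"dp": [-0.0785, 0.123, 0.046], "rotation": [2, 35, -6.9], "jaw": 1}]}}

```text
clock: 5.5
position: [570.7, -59.7, 161.5]
eef_rot: [179.7, -34.9, 86.5]
ft_force: [-0.5, 0.7, -2.5]
opening: 17.3
```

```bash
cat > look.py <<'E'
from go import *
import cv2,sys
k=sys.argv[1]
s=cur()[2]; print(s["clock"],s["position"],s["eef_rot"],s["qpos"],s["ft_force"],s["torque"],s["opening"])
for n,(x0,y0,w,h) in (("scene",(210,110,100,90)),("top",(200,145,145,60))):
    im=robot.grab_frame(n); cv2.imwrite(f"pics/{n}{k}.png",im); sc=5 if n=="top" else 6
    im=cv2.resize(im[y0:y0+h,x0:x0+w],None,fx=sc,fy=sc,interpolation=cv2.INTER_CUBIC)
    for q in range(0,w,10): cv2.putText(im,str(x0+q),(q*sc,10),0,.3,(0,255,255),1);cv2.line(im,(q*sc,12),(q*sc,16),(0,255,255),1)
    for q in range(10,h,10): cv2.putText(im,str(y0+q),(6,q*sc+3),0,.3,(0,255,255),1);cv2.line(im,(0,q*sc),(5,q*sc),(0,255,255),1)
    cv2.imwrite(f"pics/{n}{k}c.png",im)
E
python3 look.py 4
```

```text
5.5 [570.72751191 -59.68299881 161.54624592] [179.67367356 -34.94112973  86.53646881] [ 44.36179026  30.63092343 -33.9438953  104.90452647 -21.48236052
  56.99333905  22.89390774] [-0.48584117  0.74449102 -2.47423446] [-0.98872777  0.03369054 -0.00835017] 17.250249995625083
```

View pics/scene4c.png

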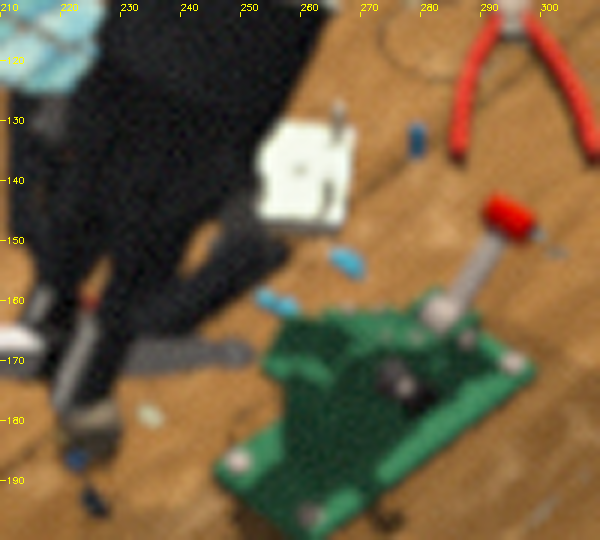

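View pics/top4c.png

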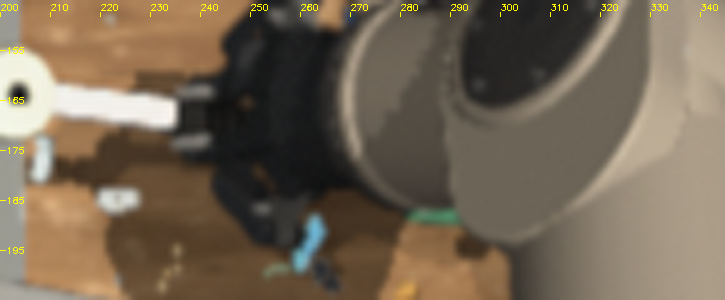

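```bash
cat > chk.py <<'E'
from go import *
from h import proj,Rz
p,R,s=cur(); M=R.as_matrix()
lx,lz=-M[:,0],-M[:,2]; ly=M[:,1]
g=p+19*lz; print("grip",g)
P=lambda x,y=0,z=0:g+x*lx+y*ly+z*lz
for nm,X in(("tip",P(125)),("headtop",P(-112,0,9)),("b60",P(65))):
    print(nm,X,"scene",proj("scene",X),"top",proj("top",X))
y=np.radians(-93.8); a=np.radians(35); Rc=Rz(y); ex=Rc@[np.cos(a),0,-np.sin(a)]; ez=Rc@[np.sin(a),0,np.cos(a)];ey=Rc@[0,1,0]
be=np.array([559,-222.3,0])+Rc@[33.5,0,45]
d=P(125)-be; print("tip in head",d@ex,d@ey,d@ez,"lx in head",lx@ex,lx@ey,lx@ez)
print("mouth bottom corners scene",[proj("scene",be-70*ex+q*ey-16*ez) for q in(-17,17)], "knob",proj("scene",be-28*ex-44*ey),proj("top",be-28*ex-44*ey))
E
python3 chk.py
```

```text
grip [570.04 -70.9  177.27]
tip [ 563.85 -173.21  105.72] scene [252.51 168.18] top [282.21 174.09]
headtop [575.23  15.63 248.76] scene [186.02 163.96] top [203.45 163.65]
b60 [ 566.82 -124.1   140.07] scene [238.28 168.13] top [263.41 171.69]
tip in head -102.65724931128757 1.5811793831810357 2.244602834553515 lx in head 0.9999875847121873 0.0047813931359277735 0.0014031041181551734
mouth bottom corners scene [array([261.84, 177.93]), array([252.54, 171.31])] knob [280.49 177.71] [302.65 193.72]
```

```bash
cat > tri.py <<'E'
from h import *
import cv2
T=lambda X,Y:cpx(X,Y,270,155,8); S=lambda X,Y:cpx(X,Y,240,135,8)
Pm={n:np.array(C[n]["intrinsics"])@np.column_stack([C[n]["R"],C[n]["t"]]) for n in C}
def tri(t,s):
    X=cv2.triangulatePoints(Pm["top"],Pm["scene"],np.array(t,float).reshape(2,1),np.array(s,float).reshape(2,1)); X=(X[:3]/X[3]).ravel()
    return X,proj("top",X)-t,proj("scene",X)-s
for nm,t,s in[("scrA(-x,+y)",T(124,118),S(78,412)),("scrB(-x,-y)",T(115,246),S(172,487)),("scrD(+x,-y)",T(512,277),S(443,283)),("pad",T(585,200),S(437,88)),("knobdot",T(270,272),S(299,313)),("mouth near bot",T(142,222),S(182,335)),("lamp head hole",cpx(115,152,150,185,8),cpx(118,395,160,220,6)),("lamp tip",cpx(793,284,150,185,8),cpx(648,65,160,220,6))]:
    X,a,b=tri(t,s); print(nm,X,a,b)
E
python3 tri.py
```

```text
scrA(-x,+y) [ 584.8  -183.66   15.29] [0.15 0.19] [-0.49 -0.05]
scrB(-x,-y) [ 539.66 -180.61   12.98] [0.13 0.18] [-0.45 -0.05]
scrD(+x,-y) [ 529.23 -320.31   13.27] [0.14 0.23] [-0.51 -0.06]
pad [ 551.4  -335.75   83.07] [0.1  0.15] [-0.34 -0.04]
knobdot [ 528.12 -231.46   65.8 ] [0.01 0.02] [-0.05 -0.01]
mouth near bot [ 543.73 -187.86   78.36] [0.09 0.13] [-0.33 -0.03]
lamp head hole [485.14 149.26  55.77] [0.18 0.18] [-0.68 -0.05]
lamp tip [440.94 -83.57  46.08] [0.24 0.36] [-0.99 -0.11]
```

Request:
{"op": "play_rows", "data": {"moves": [{"dp": [-0.008, -0.0015, 0.002], "rotation": [0, 0, 0], "jaw": 1}, {"dp": [-0.016, -0.0015, 0.002], "rotation": [0, 0, 0], "jaw": 1}, {"dp": [-0.024, -0.0015, 0.002], "rotation": [0, 0, 0], "jaw": 1}, {"dp": [-0.03, -0.0015, 0.002], "rotation": [0, 0, 0], "jaw": 1}, {"dp": [-0.03, -0.0015, 0.002], "rotation": [0, 0, 0], "jaw": 1}, {"dp": [-0.03, -0.0015, 0.002], "rotation": [0, 0, 0], "jaw": 1}]}}

```text
clock: 6.2
position: [567.7, -84.3, 141.4]
eef_rot: [179.8, -35.1, 86.3]
ft_force: [-0.6, -0.6, -3.3]
opening: 16.8
```

```bash
python3 chk.py; python3 look.py 5
```

```text
grip [566.95 -95.16 156.96]
tip [ 560.37 -197.26   85.15] scene [259.48 169.59] top [291.02 176.09]
headtop [572.47  -8.83 228.67] scene [197.23 165.49] top [214.76 165.74]
b60 [ 563.53 -148.25  119.62] scene [246.04 169.53] top [272.77 173.7 ]
tip in head -71.01066144364673 -0.2884588188479391 -0.7084728090202206 lx in head 0.9999980101982703 0.0016695971957440003 -0.0010918079977754115
mouth bottom corners scene [array([261.84, 177.93]), array([252.54, 171.31])] knob [280.49 177.71] [302.65 193.72]
6.2 [567.71101698 -84.26846296 141.40649649] [179.80881417 -35.06250004  86.31686978] [ 45.71368503  32.70800334 -33.02717883 104.50154572 -20.57291651
  56.73443067  24.9219057 ] [-0.61557002 -0.57802501 -3.33955946] [-1.02156557  0.11471287 -0.02723101] 16.779795258692413
```

View pics/scene5c.png

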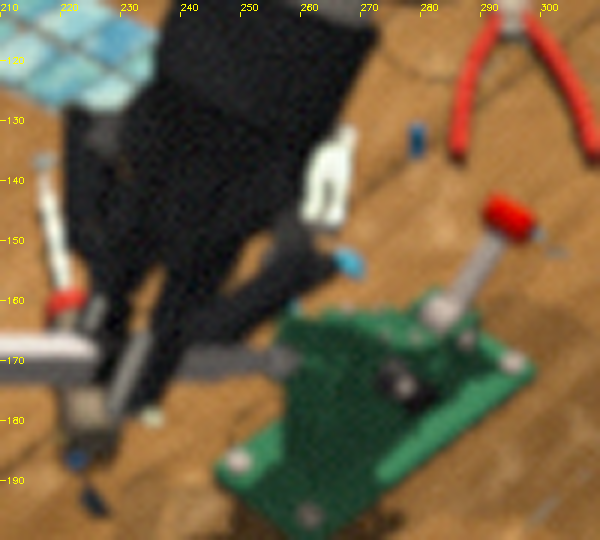

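Request:
{"op": "play_rows", "data": {"moves": [{"dp": [-0.004, 0, -0.001], "rotation": [0, 0, 0], "jaw": 1}, {"dp": [-0.008, 0, -0.001], "rotation": [0, 0, 0], "jaw": 1}, {"dp": [-0.012, 0, -0.001], "rotation": [0, 0, 0], "jaw": 1}, {"dp": [-0.016, 0, -0.001], "rotation": [0, 0, 0], "jaw": 1}, {"dp": [-0.02, 0, -0.001], "rotation": [0, 0, 0], "jaw": 1}, {"dp": [-0.022, 0, -0.001], "rotation": [0, 0, 0], "jaw": 1}, {"dp": [-0.022, 0, -0.001], "rotation": [0, 0, 0], "jaw": 1}]}}

```text
clock: 7.0
position: [566.5, -103.4, 129.5]
eef_rot: [179.8, -35.0, 86.3]
ft_force: [-0.0, -1.8, -0.7]
opening: 17.2
```

```bash
python3 chk.py; python3 look.py 6
```

```text
grip [ 565.78 -114.28  145.02]
tip [ 559.19 -216.43   73.29] scene [264.35 169.17] top [297.94 176.92]
headtop [571.32 -27.89 216.66] scene [204.92 165.12] top [223.19 166.76]
b60 [ 562.35 -167.4   107.72] scene [251.46 169.1 ] top [280.02 174.58]
tip in head -48.47027475062064 -0.20298981737527333 0.5926453274023031 lx in head 0.9999987332670249 0.0015593018323394 -0.0003194403565098547
mouth bottom corners scene [array([261.84, 177.93]), array([252.54, 171.31])] knob [280.49 177.71] [302.65 193.72]
7.0 [ 566.54721824 -103.40025871  129.45623412] [179.79090824 -35.0182538   86.30909013] [ 46.62622621  34.08375135 -32.29982877 103.83663805 -19.80377823
  56.88639129  26.28693682] [-0.01914752 -1.83828979 -0.72405526] [-1.45411723  0.17002536 -0.06415783] 17.189700398979483
```

View pics/scene6c.png

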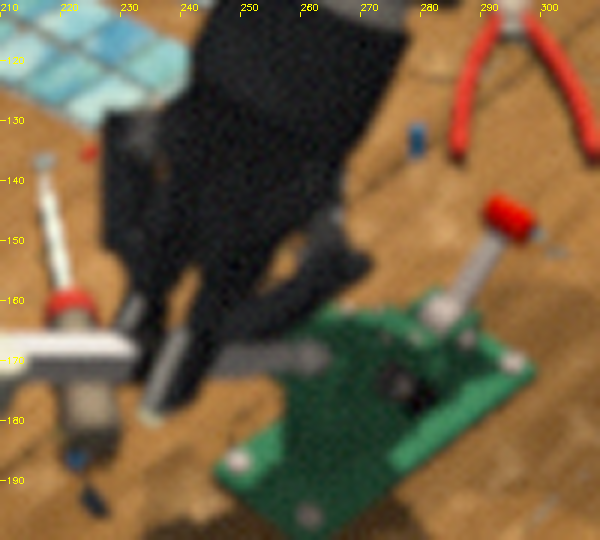

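```bash
python3 - <<'E'
import cv2,numpy as np
a=[]
for k in(0,5,6):
    im=cv2.imread(f"pics/scene{k}.png")[150:195,245:295]
    im=cv2.resize(im,None,fx=8,fy=8,interpolation=cv2.INTER_CUBIC).astype(float)
    a.append(np.clip(255*(im/255)**.55,0,255))
b=np.vstack([np.hstack(a[:2]),np.hstack([a[2],a[2]*0])])
cv2.imwrite("pics/br.png",b[:, :800])
E
```

```text
[ WARN:0@0.115] global loadsave.cpp:1063 imwrite_ Unsupported depth image for selected encoder is fallbacked to CV_8U.
```

View pics/br.png

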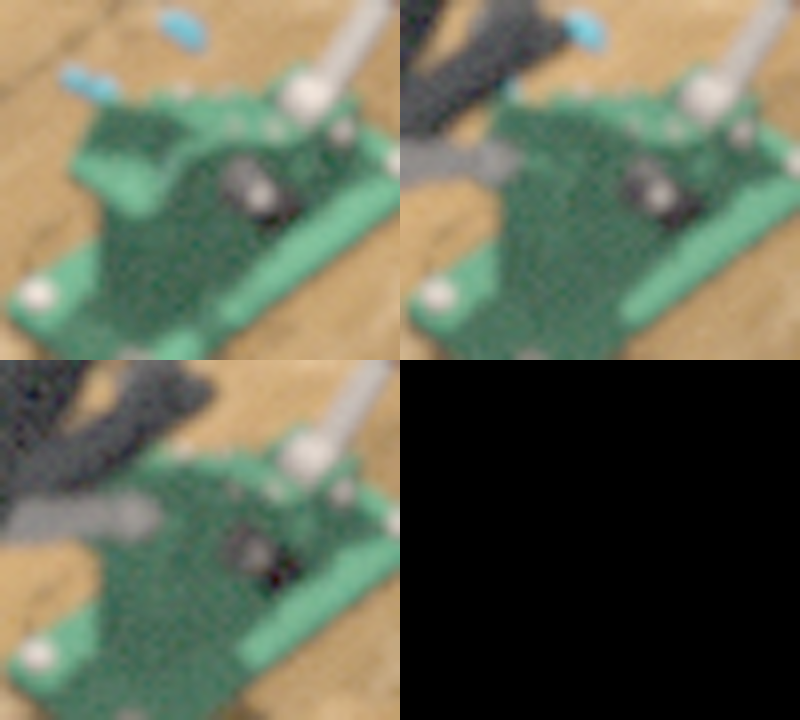

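Request:
{"op": "play_rows", "data": {"moves": [{"dp": [0, 0, -0.0015], "rotation": [0, 0, 0], "jaw": 1}, {"dp": [0, 0, -0.0015], "rotation": [0, 0, 0], "jaw": 1}, {"dp": [0, 0, -0.0015], "rotation": [0, 0, 0], "jaw": 1}]}}

```text
clock: 7.4
position: [566.4, -103.4, 131.0]
eef_rot: [179.8, -35.0, 86.4]
ft_force: [-0.4, -0.6, -2.9]
opening: 16.7
```

```bash
cat > st.py <<'E'
from go import *
p,R,s=cur(); print("F",np.round(R.inv().apply(s["ft_force"]),2),"M",np.round(R.inv().apply(s["torque"]),2),"tool; open",round(s["opening"],2),"t",s["clock"])
E
cat st.py >> chk.py; python3 chk.py|tail -3
```

```text
tip in head -49.295829317567815 -0.2811930161225815 1.777233624457801 lx in head 0.9999971843263296 0.002228754775080791 -0.0008148567757785021
mouth bottom corners scene [array([261.84, 177.93]), array([252.54, 171.31])] knob [280.49 177.71] [302.65 193.72]
F [-2.16 -0.38  2.04] M [ 0.01 -0.96 -0.01] tool; open 16.74 t 7.4
```

Request:
{"op": "play_rows", "data": {"moves": [{"dp": [-0.003, 0, 0], "rotation": [0, 0, 0], "jaw": 1}, {"dp": [-0.006, 0, 0], "rotation": [0, 0, 0], "jaw": 1}, {"dp": [-0.009, 0, 0], "rotation": [0, 0, 0], "jaw": 1}, {"dp": [-0.012, 0, 0], "rotation": [0, 0, 0], "jaw": 1}, {"dp": [-0.012, 0, 0], "rotation": [0, 0, 0], "jaw": 1}]}}

```text
clock: 7.9
position: [565.7, -114.0, 123.6]
eef_rot: [179.8, -35.0, 86.3]
ft_force: [-1.0, 0.6, -3.5]
opening: 17.0
```

```bash
python3 chk.py|tail -3
```

```text
tip in head -36.4114916108499 -0.40997634665106797 1.8214192417755675 lx in head 0.9999989464858187 0.0012407934457539071 -0.0007532986642340645
mouth bottom corners scene [array([261.84, 177.93]), array([252.54, 171.31])] knob [280.49 177.71] [302.65 193.72]
F [-1.55 -1.07  3.15] M [ 0.01 -1.01  0.04] tool; open 17.0 t 7.9
```

Request:
{"op": "play_rows", "data": {"moves": [{"dp": [-0.003, 0, 0], "rotation": [0, 0, 0], "jaw": 1}, {"dp": [-0.006, 0, 0], "rotation": [0, 0, 0], "jaw": 1}, {"dp": [-0.009, 0, 0], "rotation": [0, 0, 0], "jaw": 1}, {"dp": [-0.011, 0, 0], "rotation": [0, 0, 0], "jaw": 1}, {"dp": [-0.011, 0, 0], "rotation": [0, 0, 0], "jaw": 1}]}}

```text
clock: 8.4
position: [565.2, -122.8, 117.4]
eef_rot: [179.8, -35.0, 86.3]
ft_force: [-0.4, 0.4, -3.2]
opening: 17.0
```

```bash
python3 chk.py|tail -3
```

```text
tip in head -25.633387373194886 -0.3045880051138947 1.8657660770472253 lx in head 0.9999985805478312 0.0015335088728442993 -0.0006980349987751137
mouth bottom corners scene [array([261.84, 177.93]), array([252.54, 171.31])] knob [280.49 177.71] [302.65 193.72]
F [-1.54 -0.4   2.85] M [ 0.06 -1.01 -0.03] tool; open 17.04 t 8.4
```

Request:
{"op": "play_rows", "data": {"moves": [{"dp": [-0.003, 0, 0], "rotation": [0, 0, 0], "jaw": 1}, {"dp": [-0.006, 0, 0], "rotation": [0, 0, 0], "jaw": 1}, {"dp": [-0.009, 0, 0], "rotation": [0, 0, 0], "jaw": 1}, {"dp": [-0.012, 0, 0], "rotation": [0, 0, 0], "jaw": 1}, {"dp": [-0.015, 0, 0], "rotation": [0, 0, 0], "jaw": 1}, {"dp": [-0.015, 0, 0], "rotation": [0, 0, 0], "jaw": 1}]}}

```text
clock: 9.0
position: [564.5, -135.3, 108.8]
eef_rot: [179.8, -35.0, 86.3]
ft_force: [2.5, -1.5, -4.2]
opening: 16.7
```

```bash
python3 chk.py|tail -3
```

```text
tip in head -10.409581353247308 -0.07366813250250313 1.977714745253896 lx in head 0.9999985713538617 0.0016662343234044492 -0.000284523136083441
mouth bottom corners scene [array([261.84, 177.93]), array([252.54, 171.31])] knob [280.49 177.71] [302.65 193.72]
F [-3.53  2.56  2.68] M [-0.47 -1.31 -0.28] tool; open 16.74 t 9.0
```

Request:
{"op": "play_rows", "data": {"moves": [{"dp": [-0.003, 0, 0], "rotation": [0, 0, 0], "jaw": 1}, {"dp": [-0.006, 0, 0], "rotation": [0, 0, 0], "jaw": 1}, {"dp": [-0.009, 0, 0], "rotation": [0, 0, 0], "jaw": 1}, {"dp": [-0.009, 0, 0], "rotation": [0, 0, 0], "jaw": 1}]}}

```text
clock: 9.4
position: [563.9, -143.1, 103.3]
eef_rot: [179.8, -35.0, 86.3]
ft_force: [2.5, -2.8, -5.7]
opening: 16.8
```

```bash
python3 chk.py|tail -3
```

```text
tip in head -0.8744480473760501 -0.3102884304210232 2.1193278044897106 lx in head 0.9999993265949986 0.0011348931571309175 0.0002425429267580707
mouth bottom corners scene [array([261.84, 177.93]), array([252.54, 171.31])] knob [280.49 177.71] [302.65 193.72]
F [-5.39  2.63  3.18] M [-0.52 -1.66 -0.23] tool; open 16.79 t 9.4
```

Request:
{"op": "play_rows", "data": {"moves": [{"dp": [-0.0015, 0, 0], "rotation": [0, 0, 0], "jaw": 1}, {"dp": [-0.003, 0, 0], "rotation": [0, 0, 0], "jaw": 1}, {"dp": [-0.003, 0, 0], "rotation": [0, 0, 0], "jaw": 1}]}}

```text
clock: 9.7
position: [563.7, -144.4, 102.2]
eef_rot: [179.8, -35.1, 86.3]
ft_force: [2.0, 1.3, -2.5]
opening: 17.0
```

```bash
python3 chk.py|tail -3
```

```text
tip in head 0.8513127983468057 -0.20621152736078988 1.728751753735464 lx in head 0.9999974433007313 0.0020395347721414146 -0.000976570485881923
mouth bottom corners scene [array([261.84, 177.93]), array([252.54, 171.31])] knob [280.49 177.71] [302.65 193.72]
F [-0.27  1.93  2.87] M [-0.33 -0.8  -0.14] tool; open 17.01 t 9.7
```

Request:
{"op": "play_rows", "data": {"moves": [{"dp": [-0.0015, 0, 0], "rotation": [0, 0, 0], "jaw": 1}, {"dp": [-0.003, 0, 0], "rotation": [0, 0, 0], "jaw": 1}, {"dp": [-0.003, 0, 0], "rotation": [0, 0, 0], "jaw": 1}]}}

```text
clock: 10.0
position: [563.9, -144.9, 101.4]
eef_rot: [179.8, -35.2, 86.4]
ft_force: [1.0, 9.9, 6.6]
opening: 16.9
```

```bash
python3 chk.py|tail -3; python3 look.py 7
```

```text
tip in head 1.7346938037568815 0.14208661880706464 1.0767844900003518 lx in head 0.9999881069036554 0.003534771946562212 -0.003360273579498581
mouth bottom corners scene [array([261.84, 177.93]), array([252.54, 171.31])] knob [280.49 177.71] [302.65 193.72]
F [11.92  0.37  0.34] M [-0.03  1.59  0.06] tool; open 16.92 t 10.0
10.0 [ 563.85856565 -144.88829879  101.40020539] [179.80509793 -35.19227863  86.44782495] [ 48.56705186  37.51177811 -30.76030886 101.92631347 -18.11431682
  57.44116572  29.35599213] [0.9867765  9.89486216 6.59414506] [ 1.58599616 -0.09283929 -0.05767616] 16.919874322897712
```

View pics/scene7c.png

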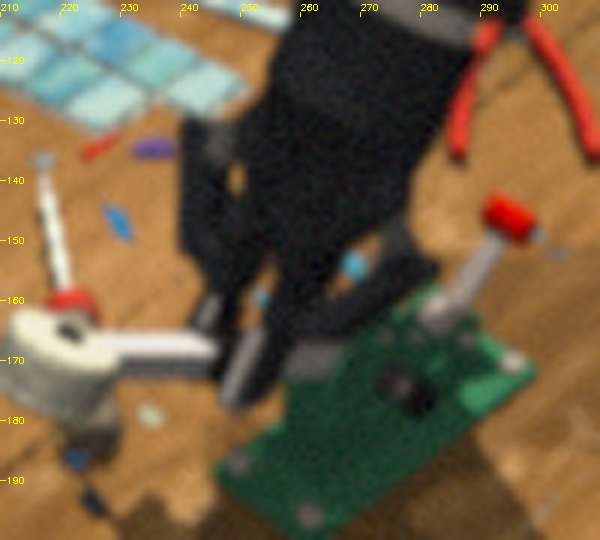

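Request:
{"op": "play_rows", "data": {"moves": [{"dp": [-0.002, 0, 0], "rotation": [0, 0, 0], "jaw": 1}, {"dp": [-0.002, 0, 0], "rotation": [0, 0, 0], "jaw": 1}, {"dp": [-0.002, 0, 0], "rotation": [0, 0, 0], "jaw": 1}]}}

```text
clock: 10.4
position: [564.0, -145.1, 101.1]
eef_rot: [179.8, -35.3, 86.5]
ft_force: [0.3, 15.3, 14.7]
opening: 16.9
```

```bash
python3 chk.py|tail -3
```

```text
tip in head 2.101384388162773 0.43479925788739165 0.7346371495406502 lx in head 0.9999764338404402 0.004698185603449746 -0.005005878123922316
mouth bottom corners scene [array([261.84, 177.93]), array([252.54, 171.31])] knob [280.49 177.71] [302.65 193.72]
F [20.97 -0.66 -3.11] M [0.19 3.18 0.11] tool; open 16.87 t 10.4
```

Request:
{"op": "play_rows", "data": {"moves": [{"dp": [0.002, 0, 0], "rotation": [0, 0, 0], "jaw": 1}, {"dp": [0.004, 0, 0], "rotation": [0, 0, 0], "jaw": 1}, {"dp": [0.004, 0, 0], "rotation": [0, 0, 0], "jaw": 1}, {"dp": [0.004, 0, 0], "rotation": [0, 0, 0], "jaw": 1}]}}

```text
clock: 10.8
position: [563.8, -144.7, 101.9]
eef_rot: [179.8, -35.1, 86.4]
ft_force: [1.8, 5.4, 1.8]
opening: 17.1
```

```bash
python3 chk.py|tail -3
```

```text
tip in head 1.3024727585883022 -0.05364723176887521 1.5987429474613364 lx in head 0.9999958898121121 0.002441848972559209 -0.0015025752818421726
mouth bottom corners scene [array([261.84, 177.93]), array([252.54, 171.31])] knob [280.49 177.71] [302.65 193.72]
F [5.51 1.4  1.72] M [-0.28  0.48 -0.09] tool; open 17.1 t 10.8
```

Now release and withdraw along the tool axis.

Request:
{"op": "play_rows", "data": {"moves": [{"dp": [0.005, 0, 0], "rotation": [0, 0, 0], "jaw": -1}, {"dp": [0.005, 0, 0], "rotation": [0, 0, 0], "jaw": -1}, {"dp": [0.005, 0, 0], "rotation": [0, 0, 0], "jaw": -1}, {"dp": [0.005, 0, 0], "rotation": [0, 0, 0], "jaw": -1}, {"dp": [0.005, 0, 0], "rotation": [0, 0, 0], "jaw": -1}, {"dp": [0.005, 0, 0], "rotation": [0, 0, 0], "jaw": -1}, {"dp": [0.005, 0, 0], "rotation": [0, 0, 0], "jaw": -1}, {"dp": [0.005, 0, -0.02], "rotation": [0, 0, 0], "jaw": -1}, {"dp": [0.005, 0, -0.06], "rotation": [0, 0, 0], "jaw": -1}, {"dp": [0.005, 0, -0.1], "rotation": [0, 0, 0], "jaw": -1}, {"dp": [0.005, 0, -0.14], "rotation": [0, 0, 0], "jaw": -1}, {"dp": [0.005, 0, -0.16], "rotation": [0, 0, 0], "jaw": -1}, {"dp": [0.005, 0, -0.16], "rotation": [0, 0, 0], "jaw": -1}]}}

```text
clock: 12.1
position: [558.3, -235.3, 237.7]
eef_rot: [179.6, -34.9, 86.3]
ft_force: [-0.7, 0.0, -0.4]
opening: 85.3
```

```bash
python3 look.py 8
```

```text
12.1 [ 558.27536066 -235.3136233   237.65401234] [179.58332389 -34.8876757   86.31678661] [ 53.62574516  31.54213265 -29.46332809  90.84226369 -17.78758098
  75.546281    28.97033463] [-0.65700568  0.03639679 -0.44711545] [-0.60688497  0.04136776 -0.01230536] 85.33705725460352
```

View pics/scene8c.png

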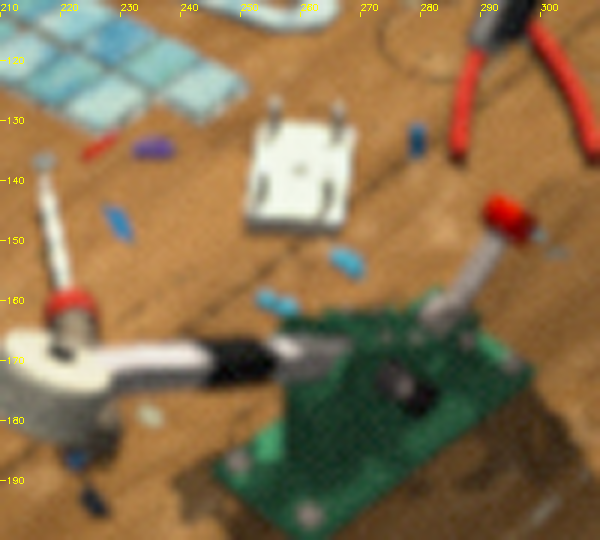

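View pics/top8c.png

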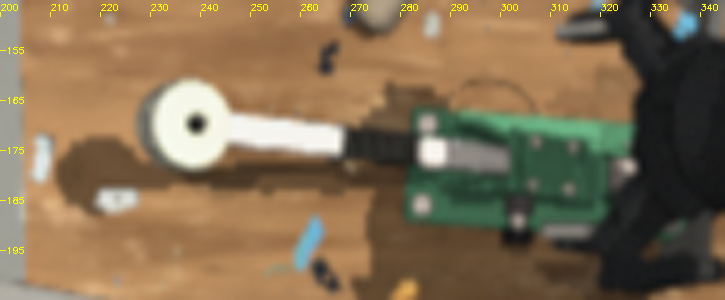

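```bash
python3 - <<'E'
from go import *
rel([550.5,-342,125],[180,0,86.3])
E
```

```text
dp [-0.1529, -0.0001, 0.0273] rot [0.19, -35.04, -0.03]
```

Request:
{"op": "play_rows", "data": {"moves": [{"dp": [-0.04, 0, 0.0], "rotation": [0, -8, 0], "jaw": 1}, {"dp": [-0.08, 0, 0.0], "rotation": [0, -16, 0], "jaw": 1}, {"dp": [-0.12, 0, 0.005], "rotation": [0, -24, 0], "jaw": 1}, {"dp": [-0.153, 0, 0.015], "rotation": [0, -32, 0], "jaw": 1}, {"dp": [-0.153, 0, 0.027], "rotation": [0, -35, 0], "jaw": 1}, {"dp": [-0.153, 0, 0.027], "rotation": [0, -35, 0], "jaw": 1}, {"dp": [-0.153, 0, 0.027], "rotation": [0, -35, 0], "jaw": 1}, {"dp": [-0.153, 0, 0.027], "rotation": [0, -35, 0], "jaw": 1}, {"dp": [-0.153, 0, 0.027], "rotation": [0, -35, 0], "jaw": 1}]}}

```text
clock: 13.1
position: [550.5, -343.4, 125.8]
eef_rot: [179.8, -0.1, 86.1]
ft_force: [-0.2, 0.2, 0.9]
opening: 0.1
```

```bash
python3 look.py 9; python3 - <<'E'
from go import *
rel([550.5,-342,95],[180,0,86.3]);rel([550,-352,49],[180,0,86.3])
E
```

```text
13.1 [ 550.50817049 -343.40179519  125.78122552] [ 1.79813225e+02 -6.69409147e-02  8.61403148e+01] [ 39.59858737  28.97134007 -17.70657803  99.88598674  10.5227572
  52.62151441  13.7217128 ] [-0.18244119  0.23888386  0.85399177] [0.00853892 0.00774423 0.02906608] 0.06684312772417365
dp [0.0012, -0.0002, 0.0307] rot [0.18, -0.05, -0.15]
dp [-0.0088, -0.0001, 0.0767] rot [0.18, -0.05, -0.15]
```

View pics/scene9c.png

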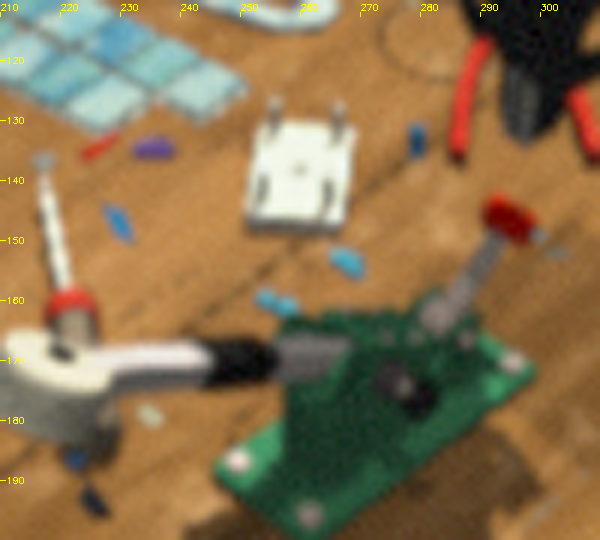

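View pics/top9c.png

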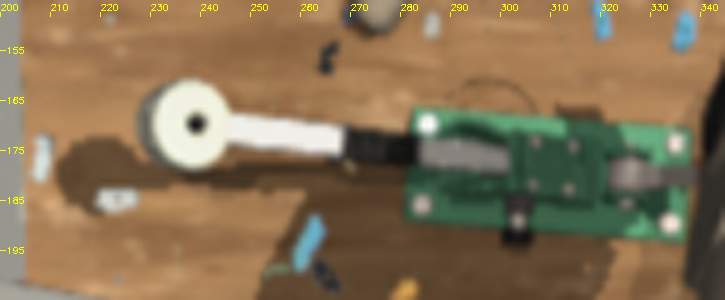

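Request:
{"op": "play_rows", "data": {"moves": [{"dp": [0, 0, 0.02], "rotation": [0, 0, 0], "jaw": 1}, {"dp": [0, 0, 0.035], "rotation": [0, 0, 0], "jaw": 1}, {"dp": [-0.002, 0, 0.045], "rotation": [0, 0, 0], "jaw": 1}, {"dp": [-0.004, 0, 0.053], "rotation": [0, 0, 0], "jaw": 1}, {"dp": [-0.007, 0, 0.06], "rotation": [0, 0, 0], "jaw": 1}, {"dp": [-0.008, 0, 0.067], "rotation": [0, 0, 0], "jaw": 1}, {"dp": [-0.009, 0, 0.073], "rotation": [0, 0, 0], "jaw": 1}, {"dp": [-0.009, 0, 0.077], "rotation": [0, 0, 0], "jaw": 1}, {"dp": [-0.009, 0, 0.077], "rotation": [0, 0, 0], "jaw": 1}, {"dp": [-0.009, 0, 0.077], "rotation": [0, 0, 0], "jaw": 1}]}}

```text
clock: 14.2
position: [550.6, -351.7, 50.1]
eef_rot: [179.8, 0.0, 86.2]
ft_force: [-8.1, 0.9, 25.9]
opening: -0.1
```

Request:
{"op": "play_rows", "data": {"moves": [{"dp": [0, 0, -0.02], "rotation": [0, 0, 0], "jaw": 1}, {"dp": [-0.02, 0, -0.06], "rotation": [0, 0, 0], "jaw": 1}, {"dp": [-0.06, 0, -0.1], "rotation": [0, 0, 0], "jaw": 1}, {"dp": [-0.1, 0, -0.15], "rotation": [0, 0, 0], "jaw": 1}, {"dp": [-0.14, 0, -0.17], "rotation": [0, 0, 0], "jaw": 1}, {"dp": [-0.15, 0, -0.17], "rotation": [0, 0, 0], "jaw": 1}, {"dp": [-0.15, 0, -0.17], "rotation": [0, 0, 0], "jaw": 1}]}}

```text
clock: 14.9
position: [538.8, -504.9, 219.4]
eef_rot: [179.8, 0.1, 86.0]
ft_force: [-0.4, -0.1, -0.7]
opening: -0.1
```

```bash
python3 look.py 10; python3 - <<'E'
from h import *
y=np.radians(-93.8); a=np.radians(35); R=Rz(y); ex=R@[np.cos(a),0,-np.sin(a)]; ez=R@[np.sin(a),0,np.cos(a)]
be=np.array([559,-222.3,0])+R@[33.5,0,45]
X=be-237*ex+9*ez; print("head hole pred",proj("scene",X),proj("top",X), "sleeve ends",[(proj("scene",be-q*ex+9*ez),proj("top",be-q*ex+9*ez)) for q in(100,150)])
for q in (0,.65,.785):
    t=np.pi/4-q; X=np.array([559,-222.3,0])+R@[73.5+56*np.cos(t),0,42+56*np.sin(t)]; print(q,proj("scene",X),proj("top",X))
E
```

```text
14.9 [ 538.82698997 -504.85326133  219.3628713 ] [1.79772757e+02 7.19642316e-02 8.59958065e+01] [ 48.83599091  31.64481234 -16.08173097  82.50840916   9.03142951
  66.88394788  27.5058289 ] [-0.41322615 -0.08035755 -0.66558395] [-0.00272786  0.00887347 -0.01847295] -0.08268171859063733
head hole pred [219.61 165.54] [240.12 168.8 ] sleeve ends [(array([254.67, 166.17]), array([284.5 , 174.71])), (array([242.96, 165.96]), array([268.92, 172.64]))]
0 [293.64 146.01] [342.48 179.72]
0.65 [296.08 151.91] [346.58 181.01]
0.785 [295.92 153.76] [346.34 181.22]
```

View pics/scene10c.png

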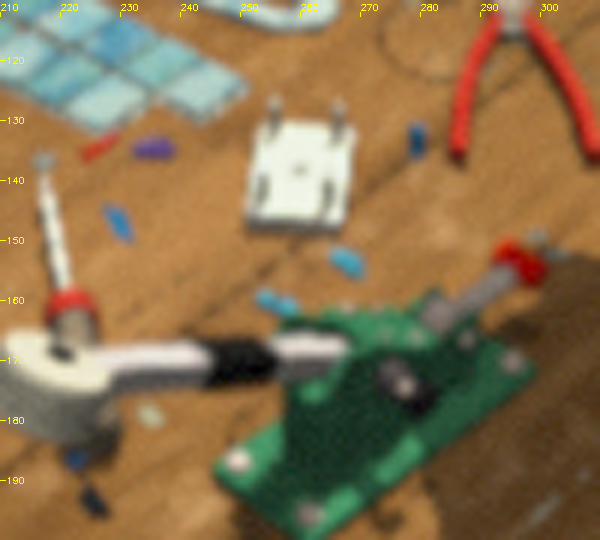

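View pics/top10c.png

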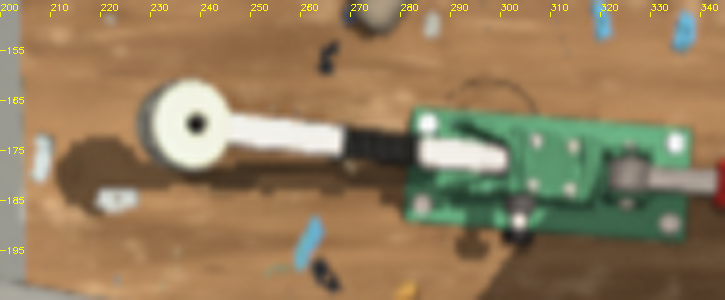

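```bash
python3 - <<'E'
from workcell import robot
print(robot.finish_job()); print(robot.state()["clock"])
E
```

```text
the job is handed in; nothing more can be done
None
the job is handed in; nothing more can be done
```

The lamp is in the clamp, face down, and the red lock lever is pressed down; I handed the job in at about 15 s. `finish_job` gave no verdict, so success is judged from my own checks.

**What I did:** I lifted the lamp straight out of its rack by the grip sleeve, tilted it 35 degrees and slid it into the bore. I let go, pressed the lever down and pulled the arm clear.

**Last checks:**
- **Seating:** the plunger's side force (about 2.6 N) rose as the end passed and then disappeared. The arm then hit a hard stop at about 21 N.
- **Plunger:** afterwards the knob sat at its original pixel position in the top picture, so it appears to be fully out in the groove. I could not read the joint itself.
- **Lever:** it stopped at 26 N with the fingertip at z = 50 mm. In the scene picture the pad is at (296, 153.5), against (295.9, 153.8) predicted for fully down.
- **At hand-in:** the robot was touching nothing. The screwdriver, mould block and plate looked undisturbed in the views I had; I did not check the violet knob separately.

**What disagreed:**
- **Holder height:** the holder turned out about 1.5–2 mm higher than my picture fit. A light contact showed this, and I corrected for it during insertion.
- **Lamp sag:** after release, the lamp head hung about 3 pixels lower in the scene picture than an exact fit predicts. I put that at 0.03–0.035 rad of sag within the bore's play, inside the 0.08 rad limit.

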